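# Show the stamp under the document camera

## Task

Pick the wooden hand stamp out of the desk tray and stand it upright near the middle of the document camera's rubber pad, setting it down rather than dropping it, and leave the other things in the tray and the mug where they are. Then squeeze the release paddle on the camera's handle and, keeping it squeezed, pull the column up past its first stop to the second stop, the top of its travel. Finish while still holding the handle there, paddle squeezed, so that a colleague can tighten the collar.

Things in the scene. Friction and masses are not known exactly. Their poses are not given: they have to be found in the camera images.
- stamp: wooden hand stamp, standing upright in the tray: block 32 (x) x 48 (y) x 18 mm, with a round turned handle on top, waist 16 mm across at 34 mm height, knob 26 mm across (straight-sided) from 48 to 66 mm, top at 72 mm. Mass about 70 g. Origin: centre of its underside; z up
- tray: grey open desk tray fixed to the desk, 200 (x) x 220 (y) mm, walls 38 mm high and 4 mm thick, floor about 4 mm thick. The stamp stands in one of four places in it, about 100 mm apart, with the three other things in the other places. Origin: centre of its underside
- tape: roll of clear tape lying flat in the tray, 60 mm across, 19 mm high; leave alone. Origin: centre of its underside
- staples: cardboard box of staples in the tray, 40 x 55 x 26 mm high; leave alone. Origin: centre of its underside
- sharpener: steel pencil sharpener block in the tray, 26 x 34 x 28 mm high; leave alone. Origin: centre of its underside
- mug: white mug on the desk, 80 mm across, 95 mm high, handle at its +y; leave alone. Origin: centre of its underside
- pad (a point): centre of the top of the document camera's square black rubber pad, 110 x 110 x 4 mm, on the camera's grey base plate; its top is 16 mm above the desk. x, y run along its sides. The column's axis stands 210 mm from here towards -y; the camera head reaches 95 mm from that axis towards the pad, 160 to 222 mm above the desk while the column is down
- grip (a point): grip point on the camera's black handle bar, mid-thickness, level with the middle of the release paddle; rises with the column, 215 mm above the desk when down. Bar 95 mm long in y (30 mm to -y, 65 mm to +y of here), 26 mm thick in x, 30 mm high. Column axis 40 mm to +y. Grip from above, fingers closing along x: one on the paddle (+x side), one on the bar's plain -x face
- paddle: release paddle on the bar's +x face: aluminium pad 36 mm long (y) x 22 mm high, standing out 8 mm, centred on grip in y and z. Bar and paddle together 34 mm thick, 28 mm squeezed. This body's origin is not on the paddle but on the column's axis (mid-bar); axes as grip
- release (a joint): travel of the release paddle in m: 0 out, 0.006 fully squeezed (into the bar, about 7 N; it springs back). The column is unlocked above 0.0045. With the paddle out the column is caught at any stop: down, first or second
- column (a joint): height of the telescoping column in m: 0 down, 0.050 first stop, 0.100 second stop, a hard stop at the top of its travel. Moves straight up. Pulling it takes 5 to 10 N; with the paddle squeezed and the handle not held up it sinks back
Things that resemble listed ones, but are neither listed nor needed, are in the scene too. Leave any red or yellow look-alike of the stamp alone.

How it is judged:
By the outcome, as a careful person would: the job done as asked, in the order asked, and still so for the second after the job is handed in, while the arm keeps its last pose, push and grip.
It also fails if it takes over 51 s, if anything falls off the work surface, if the arm or the gripper's body presses on something with over 40 N, if the wrist force passes 120 N, or if a joint passes its speed limit or range.

## Robot

A 6-joint arm with a two-finger parallel gripper is mounted at the origin on the work surface. World frame = base frame: x ahead of the robot, y to its left, z up, the work surface at z = 0. Lengths are in m, angles in rad, forces in N, time in s.
With the tool pointing down it reaches from about 0.375 to 0.975 m from the base axis. Payload 3.8 kg.
Tool frame: the origin (TCP) lies at the very end of the fingers, on their centre line; the grasp point (between the pads) lies 19 mm behind it; z points along the fingers, y is the line along which they close (so a half turn about z gives the same grasp; the last joint's range is limited). The gripper opens to 85 mm and grips with 20 to 120 N. Pads are 22 mm wide; open, the fingers measure 114 mm over their backs; the gripper's body (76 mm by 85 mm) begins 54 mm behind the grasp point. The pads swing forward as they close: fully open they stand 13 mm farther back than shut.
Start: joints at [-1.337, 0.264, 1.604, -0, 1.274, -0.037], TCP at [0.181, -0.65, 0.231] pointing down, gripper open.
Joint ranges: [-2.63, 2.63], [-0.94, 2.18], [0.31, 2.57], [-1.31, 4.45], [0, 2.66], [-2.55, 2.55]. Speed limits (rad/s): [2.57, 2.57, 3.14, 3.14, 3.14, 3.14].

## Interface

Orientations are given as a rotation vector (axis times angle).
In Python, from workcell import read_state, read_camera, calibration, finish_job gives the robot as it stands.
- The arm moves only by the tool step_arm, never from a script. Its argument "commands" is a list of rows, each an object of numbers: "fingers": the gripper's target within -1 to 1 (shut at 1, half-way at 0, fully open at -1); "dx", "dy", "dz": the shift along the tool's x, y, z in m; "roll": the turn about the tool's z in degrees. In form: [{"fingers": .., "dx": .., "dy": .., "dz": .., "roll": ..}, ...]. A call has 1 to 8 rows; each row is the pose to reach, as a shift and turn from the pose commanded when the call began, along the tool's axes at that moment; what a row does not reach only later rows make up. A row lasts 1/8 s, in which the tool goes at most 62.5 mm and 10.7 degrees, less where a joint would pass 70% of its speed; a pose out of reach is approached as far as the arm can. A call with a gripper value outside its range is refused whole. The fingers move at their own pace and stop on an object; "squeeze" is the grip in N (left out, the last holds). Time passes only in rows, so rows that repeat a pose let the fingers close. It gives the time, the measured TCP pose, the force, the opening and the grip force at its end, in the units of the state.
- read_state(): the state, without advancing time (a new reading comes with each control period).
- read_camera(name): name is "scene" or "top" or "wrist"; returns (picture, depth): 420x560x3 uint8, blue, green, red; 420x560 float32, m along the optical axis (not along the pixel's ray), 0 where there is no reading.
- calibration(name): a dict with "intrinsics" (3x3 intrinsics, pixels), "k1" (the pictures are not rectified: a ray, as slopes to the right and down, at radius r is drawn at 1 + k1 r^2 times it, then the intrinsics apply), "world_to_cam" (4x4, takes a point from world to camera coordinates). Camera axes: x right, y up, looking along -z (the intrinsics and any distortion apply to the point x, -y, -z); pixel columns grow to the right and rows downward; lengths in m; the calibration is good to about 2 mm. A picture is of the moment at which its call begins: read the wrist's pose just before it. calibration takes no time and is no camera call; for the wrist camera it gives the pose at the moment of the call.
- finish_job(): hands the job in; it is judged then, once.
The state is a dict: "time": time; "q": joint angles; "joint_vel": joint speeds; "joint_torque": joint torques, N m; "tool_pos": TCP position; "tcp_rot": TCP orientation; "wrist_force": force on the tool from outside, world axes, zero at the start; "torque": the same for the moment, N m; "width": opening from 0.0 (shut) to 1.0 (fully open); "grip_force": force on a finger pad.
Only numpy, scipy, OpenCV 4.12 (cv2) and the standard library are available. Lean on these libraries where they do the work, as an engineer would, in place of code of your own. Each camera call takes 0.05 s, during which the arm holds its last target. There are 200 camera calls.

## Working session

There is one attempt and no reset: what is moved stays moved. The work goes in short steps, Python scripts to look and compute and a tool call to move; the robot and the scene stay as the last step left them, time stands still between calls to the robot, and variables do not carry over. Pictures are saved under pics/ and viewed, at most 10 in all, crops included, and the job is handed in when it is done.

Besides the shell and the picture viewer there is one more tool, called as name([rows], argument=value, ...), one row to a line, values as JSON. step_arm: Moves the arm, as the interface text tells. Its arguments: {"type":"object","properties":{"commands":{"type":"array","items":{"type":"object","properties":{"fingers":{"type":"number"},"dx":{"type":"number"},"dy":{"type":"number"},"dz":{"type":"number"},"roll":{"type":"number"}}}},"squeeze":{"type":"number"}},"required":["commands"]}

```bash
mkdir -p pics
cat > h.py <<'E'
import numpy as np, cv2
from workcell import *
def cloud(name):
    c=calibration(name); im,d=read_camera(name)
    K=np.array(c["intrinsics"]);k1=c["k1"];T=np.linalg.inv(np.array(c["world_to_cam"]))
    u,v=np.meshgrid(np.arange(560.),np.arange(420.))
    p=cv2.undistortPoints(np.stack([u,v],-1).reshape(-1,1,2),K,np.array([k1,0,0,0.])).reshape(420,560,2)
    P=np.stack([p[...,0]*d,-p[...,1]*d,-d],-1)@T[:3,:3].T+T[:3,3]
    P[d==0]=np.nan
    return im,P
E
python3 - <<'E'
from h import *
s=read_state();print(s)
for n in("top","scene"):
    im,P=cloud(n);np.save(n+".npy",P);cv2.imwrite(f"pics/{n}0.png",im);cv2.imwrite(n+".png",im)
    print(n,np.array(calibration(n)["world_to_cam"]).round(2).tolist())
E
```

```text
{'time': 0.0, 'q': array([-1.33691287e+00,  2.64794848e-01,  1.60538584e+00,  2.41380999e-05,
        1.27371106e+00, -3.69047895e-02]), 'joint_vel': array([ 0.00045551,  0.00053354,  0.00111519,  0.00022386, -0.00143361,
       -0.00174976]), 'joint_torque': array([-2.05339951e-03, -5.15117562e+01, -3.67307925e+01, -3.63707804e-04,
        1.27121567e-02,  7.88904941e-07]), 'tool_pos': array([ 0.18038734, -0.64968067,  0.22992755]), 'tcp_rot': array([-3.11057368e+00, -4.23734638e-01,  3.18811649e-04]), 'wrist_force': array([-0.47548854, -0.64272898,  1.29275387]), 'torque': array([ 0.03363477,  0.02946865, -0.04449887]), 'grip_force': 0.0, 'width': 1.0058519253956708}
top [[0.01, -1.0, 0.02, -0.07], [1.0, 0.01, 0.07, -0.58], [-0.07, 0.02, 1.0, -1.26], [0.0, 0.0, 0.0, 1.0]]
scene [[0.89, 0.45, -0.0, -0.5], [-0.34, 0.67, 0.66, 0.14], [0.3, -0.59, 0.75, -1.31], [0.0, 0.0, 0.0, 1.0]]
```

View pics/top0.png

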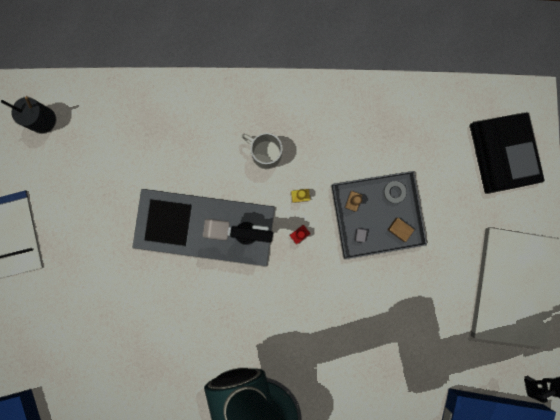

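View pics/scene0.png

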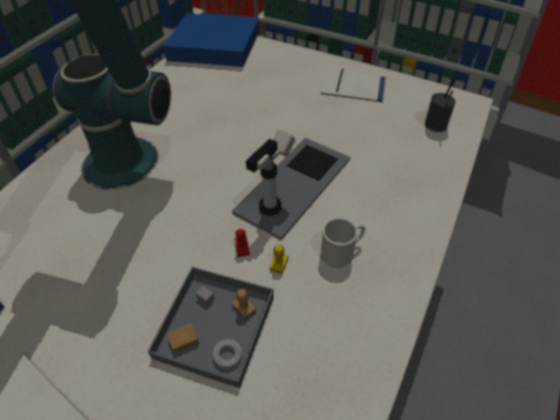

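The top view shows the stamp at about (355,201), tape at (396,190), staples at (402,229) and sharpener at (361,235). The pad is near (168,222), the handle bar near (250,233), and the red and yellow look-alikes are at (300,234) and (300,196). The scene view agrees.

Run:
```python
from h import *
P=np.load("top.npy");im=cv2.imread("top.png")
def box(n,r0,r1,c0,c1,z0,z1):
    Q=P[r0:r1,c0:c1].reshape(-1,3);m=(Q[:,2]>z0)&(Q[:,2]<z1);q=Q[m]
    r=cv2.minAreaRect((q[:,:2]*1000).astype(np.float32))
    print(n,len(q),"mean",q.mean(0).round(4),"rect",np.round(r[0],1),np.round(r[1],1),round(r[2],1),"z",q[:,2].min().round(3),q[:,2].max().round(3))
box("knob",185,216,340,372,.055,.1)
box("stampall",185,216,340,372,.013,.1)
box("block",185,216,340,372,.013,.032)
box("handle",215,250,225,280,.19,.26)
box("head",215,250,195,240,.15,.26)
box("plate",180,270,125,285,.006,.03)
box("red",220,248,285,315,.03,.1)
box("yellow",185,210,288,315,.03,.1)
box("mug",125,175,240,290,.04,.12)
box("tray",165,262,325,432,.03,.045)
# pad by darkness
g=im.max(2);m=np.zeros_like(g,bool);m[190:255,140:200]=g[190:255,140:200]<35
q=P[m];q=q[(q[:,2]<.03)];r=cv2.minAreaRect((q[:,:2]*1000).astype(np.float32));print("pad",len(q),r,np.nanmedian(q,0))
S=np.load("scene.npy");q=S[135:172,240:283].reshape(-1,3);q=q[(q[:,2]>.19)&(q[:,2]<.26)]
print("scene handle",q.mean(0),cv2.minAreaRect((q[:,:2]*1000).astype(np.float32)),q[:,2].max())
a=cv2.resize(im[180:275,125:285],None,fx=5,fy=5,interpolation=2);a=np.clip(a.astype(float)*1.8,0,255).astype(np.uint8)
cv2.imwrite("pics/c1.png",a)
```

```text
knob 90 mean [ 0.5812 -0.2491  0.0735] rect [ 581.8 -250.5] [23.9 25.5] 25.7 z 0.055 0.082
stampall 232 mean [ 0.5797 -0.2472  0.0426] rect [ 581.5 -250.2] [32.2 47.8] 68.8 z 0.016 0.082
block 139 mean [ 0.5788 -0.2459  0.0226] rect [ 581.5 -250.2] [32.2 47.8] 68.8 z 0.016 0.029
handle 655 mean [0.4954 0.0147 0.2252] rect [498.7  16.1] [109.9  43.2] 87.9 z 0.192 0.235
head 620 mean [0.5016 0.0802 0.2116] rect [501.5  77. ] [85.3 43.9] 83.0 z 0.158 0.235
plate 7113 mean [0.5122 0.1573 0.0136] rect [518.  144.3] [236.6 425.8] 0.5 z 0.006 0.03
red 83 mean [ 0.4928 -0.1098  0.07  ] rect [ 492.6 -110. ] [23.2 23.4] 45.3 z 0.046 0.078
yellow 84 mean [ 0.5952 -0.111   0.0703] rect [ 595.7 -110.9] [23.  25.2] 88.3 z 0.052 0.078
mug 414 mean [ 0.7133 -0.0152  0.0791] rect [718.3 -15.2] [104.7  79. ] 26.9 z 0.041 0.102
tray 887 mean [ 0.5298 -0.3265  0.0359] rect [ 546.1 -318.2] [200.7 223.8] 9.7 z 0.03 0.044
pad 1674 ((523.0263061523438, 239.48654174804688), (110.69866943359375, 108.29460906982422), 83.23231506347656) [0.52294862 0.23895088 0.01661088]
scene handle [0.49916718 0.01274395 0.21984165] ((497.28179931640625, 27.244396209716797), (135.08233642578125, 37.250423431396484), 87.41422271728516) 0.2334080863680862
```

View pics/c1.png

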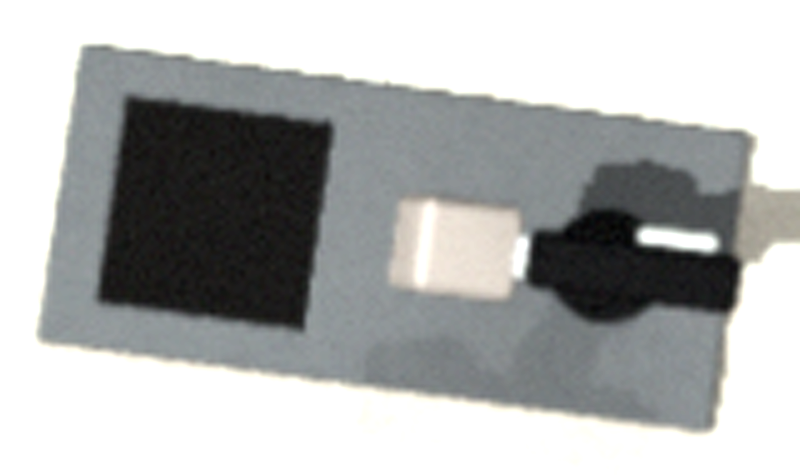

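The crop confirms the layout: the paddle is on the image-up side (+x) of the bar, and the device yaw is about -6.8°. That puts the column axis near (0.498, 0.031), the grip near (0.4935, -0.009), the pad at (0.523, 0.239) and the stamp at (0.5815, -0.250). Moving above the stamp now.

step_arm([
  {"fingers": -1,"dx": 0.493,"dy": -0.278,"dz": 0.03,"roll": -53.5},
  {"fingers": -1,"dx": 0.493,"dy": -0.278,"dz": 0.03,"roll": -53.5},
  {"fingers": -1,"dx": 0.493,"dy": -0.278,"dz": 0.03,"roll": -53.5},
  {"fingers": -1,"dx": 0.493,"dy": -0.278,"dz": 0.03,"roll": -53.5},
  {"fingers": -1,"dx": 0.493,"dy": -0.278,"dz": 0.03,"roll": -53.5},
  {"fingers": -1,"dx": 0.493,"dy": -0.278,"dz": 0.03,"roll": -53.5},
  {"fingers": -1,"dx": 0.493,"dy": -0.278,"dz": 0.03,"roll": -53.5},
  {"fingers": -1,"dx": 0.493,"dy": -0.278,"dz": 0.03,"roll": -53.5},
])

```text
time: 1.1
tool_pos: [0.5349, -0.296, 0.2043]
tcp_rot: [-2.589, -1.78, 0.001]
wrist_force: [0.3, -0.2, -1.1]
width: 1.002
grip_force: 0.0
```

```bash
cat >> h.py <<'E'
from scipy.spatial.transform import Rotation as R
def rel(x,y,z,az=None):
    s=read_state();M=R.from_rotvec(s["tcp_rot"]).as_matrix();a=np.degrees(np.arctan2(M[1,1],M[0,1]))
    print("t",s["time"],"pos",s["tool_pos"].round(4),"az",a.round(1),"tilt",M[2,2].round(4),"F",s["wrist_force"].round(1),"w",s["width"],"g",s["grip_force"])
    print("shift",(M.T@(np.array([x,y,z])-s["tool_pos"])).round(4),"roll",None if az is None else round(a-az,1))
E
python3 - <<'E'
from h import *
rel(.5815,-.2502,.2,-21)
im,P=cloud("wrist");cv2.imwrite("pics/w1.png",im);np.save("w.npy",P)
d=np.hypot(P[...,0]-.5815,P[...,1]+.2502)
for lo,hi in((.062,.09),(.014,.03)):
    q=P[(d<.04)&(P[...,2]>lo)&(P[...,2]<hi)];print(len(q))
    if len(q)>5: print(q.mean(0),cv2.minAreaRect((q[:,:2]*1000).astype(np.float32)),np.percentile(q[:,2],[5,50,95]))
E
```

```text
t 1.1 pos [ 0.5349 -0.296   0.2043] az -21.0 tilt -1.0 F [ 0.3 -0.2 -1.1] w 1.0017761265292835 g 0.0
shift [0.0595 0.0271 0.0043] roll 0.0
980
[ 0.58187998 -0.24987147  0.07366883] ((582.1076049804688, -250.46243286132812), (25.038475036621094, 25.32210350036621), 38.13931655883789) [0.06971166 0.07438274 0.07661929]
1139
[ 0.57945203 -0.24651438  0.02153793] ((582.2211303710938, -250.40786743164062), (31.418540954589844, 48.06294250488281), 70.53306579589844) [0.02004586 0.02160767 0.02295603]
```

View pics/w1.png

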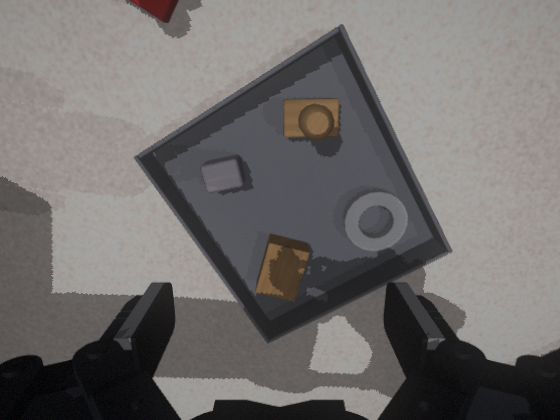

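The wrist view shows the stamp at (315,118). It measures (0.582, -0.2505) with its top at 76 mm, which matches the given sizes. Approaching in two stages.

step_arm([
  {"fingers": -1,"dx": 0.06,"dy": 0.027,"dz": 0.05},
  {"fingers": -1,"dx": 0.06,"dy": 0.027,"dz": 0.09},
  {"fingers": -1,"dx": 0.06,"dy": 0.027,"dz": 0.09},
  {"fingers": -1,"dx": 0.06,"dy": 0.027,"dz": 0.09},
])

```text
invalid input
```

Run:
```python
from h import *
rel(.582,-.2504,.045,-21)
```

```text
t 1.15 pos [ 0.5398 -0.2899  0.2038] az -20.8 tilt -1.0 F [ 3.4  3.2 -0.7] w 0.9951183332390603 g 0.0
shift [0.051  0.0252 0.1592] roll 0.2
```

step_arm([
  {"fingers": -1,"dx": 0.05,"dy": 0.025,"dz": 0.05,"roll": 0},
  {"fingers": -1,"dx": 0.05,"dy": 0.025,"dz": 0.09,"roll": 0},
  {"fingers": -1,"dx": 0.05,"dy": 0.025,"dz": 0.09,"roll": 0},
  {"fingers": -1,"dx": 0.05,"dy": 0.025,"dz": 0.09,"roll": 0},
])

```text
time: 1.65
tool_pos: [0.5753, -0.2608, 0.1158]
tcp_rot: [2.589, 1.779, 0.0]
wrist_force: [-0.6, 0.2, 0.4]
width: 0.999
grip_force: 0.0
```

Run:
```python
from h import *
rel(.582,-.2504,.045,-20.5)
```

```text
t 1.65 pos [ 0.5753 -0.2608  0.1158] az -21.0 tilt -1.0 F [-0.6  0.2  0.4] w 0.9990870337143745 g 0.0
shift [0.0121 0.0025 0.0708] roll -0.5
```

step_arm([
  {"fingers": -1,"dx": 0.012,"dy": 0.0025,"dz": 0,"roll": 0},
  {"fingers": -1,"dx": 0.012,"dy": 0.0025,"dz": 0.035,"roll": 0},
  {"fingers": -1,"dx": 0.012,"dy": 0.0025,"dz": 0.072,"roll": 0},
  {"fingers": -1,"dx": 0.012,"dy": 0.0025,"dz": 0.072,"roll": 0},
  {"fingers": -1,"dx": 0.012,"dy": 0.0025,"dz": 0.072,"roll": 0},
])

```text
time: 2.28
tool_pos: [0.5834, -0.2505, 0.0452]
tcp_rot: [2.587, 1.778, 0.003]
wrist_force: [0.2, -1.2, -0.3]
width: 1.002
grip_force: 0.0
```

Run:
```python
from h import *
rel(.582,-.2504,.044,-20.5)
```

```text
t 2.275 pos [ 0.5834 -0.2505  0.0452] az -21.0 tilt -1.0 F [ 0.2 -1.2 -0.3] w 1.0020368159471011 g 0.0
shift [-0.0004 -0.0014  0.0012] roll -0.5
```

step_arm([
  {"fingers": 1,"dx": 0,"dy": -0.0014,"dz": 0.001,"roll": 0},
  {"fingers": 1,"dx": 0,"dy": -0.0014,"dz": 0.001,"roll": 0},
  {"fingers": 1,"dx": 0,"dy": -0.0014,"dz": 0.001,"roll": 0},
  {"fingers": 1,"dx": 0,"dy": -0.0014,"dz": 0.001,"roll": 0},
  {"fingers": 1,"dx": 0,"dy": -0.0014,"dz": 0.001,"roll": 0},
  {"fingers": 1,"dx": 0,"dy": -0.0014,"dz": 0.001,"roll": 0},
  {"fingers": 1,"dx": 0,"dy": -0.0014,"dz": 0.001,"roll": 0},
  {"fingers": 1,"dx": 0,"dy": -0.0014,"dz": 0.001,"roll": 0},
], squeeze=30)

```text
time: 3.28
tool_pos: [0.5811, -0.2494, 0.0424]
tcp_rot: [2.588, 1.779, 0.001]
wrist_force: [0.2, 0.1, 5.9]
width: 0.293
grip_force: 29.4
```

Gripped at 25 mm, which fits the knob. Lifting first, then going around the column at x ≈ 0.60.

step_arm([
  {"fingers": 1,"dx": 0,"dy": 0,"dz": -0.02,"roll": 0},
  {"fingers": 1,"dx": 0,"dy": 0,"dz": -0.06,"roll": 0},
  {"fingers": 1,"dx": 0,"dy": 0,"dz": -0.11,"roll": 0},
  {"fingers": 1,"dx": 0,"dy": 0,"dz": -0.16,"roll": 0},
  {"fingers": 1,"dx": 0.04,"dy": -0.012,"dz": -0.16,"roll": 0},
  {"fingers": 1,"dx": 0.08,"dy": -0.024,"dz": -0.16,"roll": 0},
  {"fingers": 1,"dx": 0.12,"dy": -0.036,"dz": -0.16,"roll": 0},
  {"fingers": 1,"dx": 0.14,"dy": -0.041,"dz": -0.16,"roll": 0},
])

```text
time: 4.28
tool_pos: [0.5921, -0.1019, 0.2023]
tcp_rot: [-2.587, -1.782, 0.0]
wrist_force: [-0.4, -0.7, -1.1]
width: 0.29
grip_force: 29.6
```

Run:
```python
from h import *
for p in((.6,-.02),(.6,.15),(.523,.239)): rel(*p,.203,-8)
```

```text
t 4.275 pos [ 0.5921 -0.1019  0.2023] az -20.9 tilt -1.0 F [-0.4 -0.7 -1.1] w 0.2903649006355725 g 29.59092716389023
shift [ 0.0794 -0.0219 -0.0007] roll -12.9
t 4.275 pos [ 0.5921 -0.1019  0.2023] az -20.9 tilt -1.0 F [-0.4 -0.7 -1.1] w 0.2903649006355725 g 29.59092716389023
shift [ 0.2382 -0.0825 -0.0007] roll -12.9
t 4.275 pos [ 0.5921 -0.1019  0.2023] az -20.9 tilt -1.0 F [-0.4 -0.7 -1.1] w 0.2903649006355725 g 29.59092716389023
shift [ 0.2939 -0.1862 -0.0007] roll -12.9
```

step_arm([
  {"fingers": 1,"dx": 0.04,"dy": -0.011,"dz": 0,"roll": 0},
  {"fingers": 1,"dx": 0.085,"dy": -0.024,"dz": 0,"roll": 0},
  {"fingers": 1,"dx": 0.135,"dy": -0.043,"dz": 0,"roll": 0},
  {"fingers": 1,"dx": 0.185,"dy": -0.062,"dz": 0,"roll": 0},
  {"fingers": 1,"dx": 0.235,"dy": -0.081,"dz": 0,"roll": -3},
  {"fingers": 1,"dx": 0.262,"dy": -0.13,"dz": 0,"roll": -8},
  {"fingers": 1,"dx": 0.294,"dy": -0.186,"dz": 0,"roll": -13},
  {"fingers": 1,"dx": 0.294,"dy": -0.186,"dz": 0,"roll": -13},
])

```text
time: 5.28
tool_pos: [0.5217, 0.2397, 0.2019]
tcp_rot: [-2.365, -2.067, 0.001]
wrist_force: [-0.5, 0.4, 0.4]
width: 0.292
grip_force: 29.8
```

Run:
```python
from h import *
s=read_state();c=np.linalg.inv(np.array(calibration("wrist")["world_to_cam"]))
im,P=cloud("wrist");cv2.imwrite("pics/w2.png",im)
g=im.max(2);m=(g<40)&(abs(P[...,2]-.016)<.006)&(np.hypot(P[...,0]-.523,P[...,1]-.239)<.085)
q=P[m];print(len(q),cv2.minAreaRect((q[:,:2]*1000).astype(np.float32)) if len(q)>5 else 0)
t=s["tool_pos"];d=np.hypot(P[...,0]-t[0],P[...,1]-t[1]);q=P[(d<.035)&(P[...,2]<t[2])&(P[...,2]>.1)]
print("stamp",len(q),np.nanmin(q[:,2]) if len(q) else 0)
rel(.523,.239,.06,-7)
S,PS=cloud("scene");q=PS[(np.hypot(PS[...,0]-t[0],PS[...,1]-t[1])<.04)&(PS[...,2]<t[2])&(PS[...,2]>.08)];print("scene",np.percentile(q,[1,99],0),len(q))
cv2.imwrite("pics/s2.png",np.hstack([im,S])[:,:,:][:, :1120][::1, ::1] if 0 else cv2.resize(np.hstack([im,S]),(800,300)))
```

```text
12387 ((522.6103515625, 241.22927856445312), (108.98429107666016, 109.2448959350586), 83.06744384765625)
stamp 4459 0.16207595470969008
t 5.325 pos [0.523  0.2385 0.202 ] az -7.8 tilt -1.0 F [-0.1  0.  -0.4] w 0.29143280034328206 g 29.75939962452685
shift [ 6.00e-04 -1.00e-04  1.42e-01] roll -0.8
scene [[0.50183936 0.21714504 0.16389807]
 [0.54973247 0.24912814 0.19925882]] 236
```

View pics/s2.png

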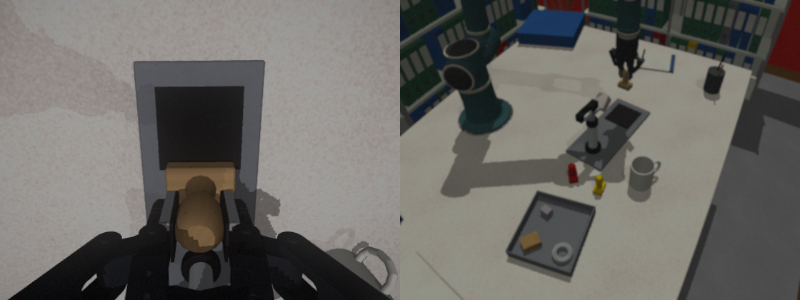

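The left (wrist) half shows the stamp held upright over the pad. The right (scene) half shows the mug, the look-alikes and the tray things undisturbed. The stamp's underside is about 40 mm below the TCP, so it should touch at TCP z ≈ 0.056.

step_arm([
  {"fingers": 1,"dx": 0.0015,"dy": 0,"dz": 0.04,"roll": -0.8},
  {"fingers": 1,"dx": 0.0015,"dy": 0,"dz": 0.08,"roll": -0.8},
  {"fingers": 1,"dx": 0.0015,"dy": 0,"dz": 0.115,"roll": -0.8},
  {"fingers": 1,"dx": 0.0015,"dy": 0,"dz": 0.135,"roll": -0.8},
  {"fingers": 1,"dx": 0.0015,"dy": 0,"dz": 0.14,"roll": -0.8},
  {"fingers": 1,"dx": 0.0015,"dy": 0,"dz": 0.14,"roll": -0.8},
  {"fingers": 1,"dx": 0.0015,"dy": 0,"dz": 0.14,"roll": -0.8},
])

```text
time: 6.25
tool_pos: [0.5257, 0.2392, 0.0635]
tcp_rot: [2.356, 2.077, 0.005]
wrist_force: [-0.7, -0.5, -1.2]
width: 0.291
grip_force: 29.8
```

step_arm([
  {"fingers": 1,"dx": 0,"dy": 0,"dz": 0.002,"roll": 0},
  {"fingers": 1,"dx": 0,"dy": 0,"dz": 0.004,"roll": 0},
  {"fingers": 1,"dx": 0,"dy": 0,"dz": 0.004,"roll": 0},
  {"fingers": 1,"dx": 0,"dy": 0,"dz": 0.004,"roll": 0},
])

```text
time: 6.75
tool_pos: [0.5242, 0.2389, 0.0578]
tcp_rot: [-2.356, -2.078, 0.0]
wrist_force: [-0.6, -0.0, -0.1]
width: 0.293
grip_force: 29.8
```

step_arm([
  {"fingers": 1,"dx": 0,"dy": 0,"dz": 0.001,"roll": 0},
  {"fingers": 1,"dx": 0,"dy": 0,"dz": 0.001,"roll": 0},
  {"fingers": 1,"dx": 0,"dy": 0,"dz": 0.001,"roll": 0},
])

```text
time: 7.12
tool_pos: [0.5243, 0.2388, 0.0568]
tcp_rot: [-2.356, -2.078, 0.0]
wrist_force: [-0.2, -0.4, -0.7]
width: 0.294
grip_force: 29.8
```

No contact yet, so continuing down 1 mm at a time.

step_arm([
  {"fingers": 1,"dx": 0,"dy": 0,"dz": 0.001,"roll": 0},
  {"fingers": 1,"dx": 0,"dy": 0,"dz": 0.001,"roll": 0},
  {"fingers": 1,"dx": 0,"dy": 0,"dz": 0.001,"roll": 0},
])

```text
time: 7.5
tool_pos: [0.5243, 0.2388, 0.0558]
tcp_rot: [-2.356, -2.078, 0.0]
wrist_force: [0.5, 0.3, -0.6]
width: 0.293
grip_force: 29.8
```

step_arm([
  {"fingers": 1,"dx": 0,"dy": 0,"dz": 0.0005,"roll": 0},
  {"fingers": 1,"dx": 0,"dy": 0,"dz": 0.0005,"roll": 0},
  {"fingers": 1,"dx": 0,"dy": 0,"dz": 0.0005,"roll": 0},
])

```text
time: 7.88
tool_pos: [0.5243, 0.2388, 0.0553]
tcp_rot: [-2.356, -2.078, 0.0]
wrist_force: [0.1, -1.0, -0.5]
width: 0.295
grip_force: 29.8
```

step_arm([
  {"fingers": 1,"dx": 0,"dy": 0,"dz": 0.0007,"roll": 0},
  {"fingers": 1,"dx": 0,"dy": 0,"dz": 0.0007,"roll": 0},
  {"fingers": 1,"dx": 0,"dy": 0,"dz": 0.0007,"roll": 0},
])

```text
time: 8.25
tool_pos: [0.5243, 0.2388, 0.0546]
tcp_rot: [-2.356, -2.078, 0.0]
wrist_force: [-0.8, -0.3, 0.2]
width: 0.292
grip_force: 29.8
```

step_arm([
  {"fingers": 1,"dx": 0,"dy": 0,"dz": 0.0005,"roll": 0},
  {"fingers": 1,"dx": 0,"dy": 0,"dz": 0.0005,"roll": 0},
  {"fingers": 1,"dx": 0,"dy": 0,"dz": 0.0005,"roll": 0},
])

```text
time: 8.62
tool_pos: [0.5245, 0.2389, 0.0544]
tcp_rot: [2.356, 2.078, 0.001]
wrist_force: [-0.7, -0.0, 1.8]
width: 0.293
grip_force: 29.8
```

Contact: 1.8 N, and z has stopped at 0.0544, as predicted. Releasing.

step_arm([
  {"fingers": 1,"dx": 0,"dy": 0,"dz": 0.0003,"roll": 0},
  {"fingers": 0.2,"dx": 0,"dy": 0,"dz": 0.0003,"roll": 0},
  {"fingers": 0,"dx": 0,"dy": 0,"dz": 0.0003,"roll": 0},
  {"fingers": -1,"dx": 0,"dy": 0,"dz": 0.0003,"roll": 0},
  {"fingers": -1,"dx": 0,"dy": 0,"dz": 0.0003,"roll": 0},
  {"fingers": -1,"dx": 0,"dy": 0,"dz": 0.0003,"roll": 0},
  {"fingers": -1,"dx": 0,"dy": 0,"dz": 0.0003,"roll": 0},
])

```text
time: 9.5
tool_pos: [0.5243, 0.2388, 0.0538]
tcp_rot: [2.356, 2.078, 0.0]
wrist_force: [0.6, -0.4, 0.3]
width: 1.003
grip_force: 0.0
```

step_arm([
  {"fingers": -1,"dx": 0,"dy": 0,"dz": -0.03,"roll": 0},
  {"fingers": -1,"dx": 0,"dy": 0,"dz": -0.08,"roll": 0},
  {"fingers": -1,"dx": 0,"dy": 0,"dz": -0.13,"roll": 0},
  {"fingers": -1,"dx": 0,"dy": 0,"dz": -0.19,"roll": 0},
  {"fingers": -1,"dx": 0,"dy": 0,"dz": -0.25,"roll": 0},
  {"fingers": -1,"dx": 0,"dy": 0,"dz": -0.28,"roll": 0},
  {"fingers": -1,"dx": 0,"dy": 0,"dz": -0.28,"roll": 0},
  {"fingers": -1,"dx": 0,"dy": 0,"dz": -0.28,"roll": 0},
])

```text
time: 10.5
tool_pos: [0.5237, 0.2386, 0.3324]
tcp_rot: [-2.356, -2.078, 0.003]
wrist_force: [0.2, 0.5, -0.8]
width: 0.998
grip_force: 0.0
```

Run:
```python
from h import *
rel(.4935,-.035,.32,-6.8)
im,P=cloud("wrist");cv2.imwrite("pics/w3.png",im)
d=np.hypot(P[...,0]-.524,P[...,1]-.239)
for lo,hi in((.025,.036),(.07,.1)):
    q=P[(d<.05)&(P[...,2]>lo)&(P[...,2]<hi)];print(len(q),q.mean(0) if len(q) else 0,cv2.minAreaRect((q[:,:2]*1000).astype(np.float32)) if len(q)>5 else 0, np.percentile(q[:,2],[5,95]))
```

```text
t 10.5 pos [0.5237 0.2386 0.3324] az -7.2 tilt -1.0 F [ 0.2  0.5 -0.8] w 0.99805678044532 g 0.0
shift [-0.2752  0.0043  0.0126] roll -0.4
638 [0.52527821 0.24246334 0.03335041] ((525.49169921875, 238.49411010742188), (32.468502044677734, 47.5223388671875), 82.50420379638672) [0.03103906 0.03504502]
454 [0.52570909 0.23983326 0.08494579] ((525.52734375, 238.8727569580078), (24.462543487548828, 25.211761474609375), 81.72593688964844) [0.0768232  0.08864441]
```

View pics/w3.png

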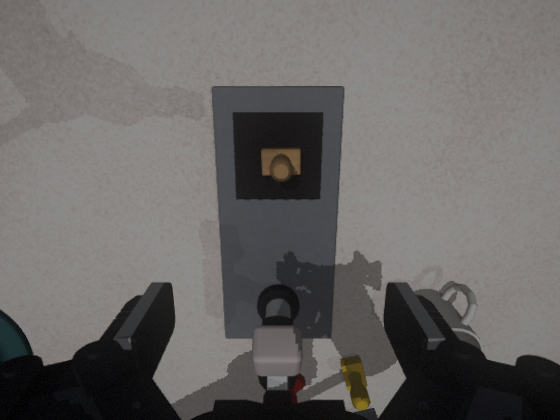

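The stamp stands upright at (0.5255, 0.2385), about 3 mm from the pad centre, with its top at 88 mm. Next, a position behind the handle to see it from close by.

step_arm([
  {"fingers": -1,"dx": -0.06,"dy": 0.001,"dz": 0,"roll": -0.4},
  {"fingers": -1,"dx": -0.12,"dy": 0.002,"dz": 0,"roll": -0.4},
  {"fingers": -1,"dx": -0.18,"dy": 0.003,"dz": 0,"roll": -0.4},
  {"fingers": -1,"dx": -0.24,"dy": 0.004,"dz": 0,"roll": -0.4},
  {"fingers": -1,"dx": -0.3,"dy": 0.004,"dz": 0,"roll": -0.4},
  {"fingers": -1,"dx": -0.36,"dy": 0.004,"dz": 0,"roll": -0.4},
  {"fingers": -1,"dx": -0.36,"dy": 0.004,"dz": 0,"roll": -0.4},
  {"fingers": -1,"dx": -0.36,"dy": 0.004,"dz": 0,"roll": -0.4},
])

```text
time: 11.55
tool_pos: [0.4825, -0.1186, 0.332]
tcp_rot: [-2.348, -2.083, 0.002]
wrist_force: [0.0, -0.1, -0.1]
width: 1.001
grip_force: 0.0
```

Run:
```python
from h import *
im,P=cloud("wrist");cv2.imwrite("pics/w4.png",im)
q=P[(P[...,2]>.222)&(P[...,2]<.24)&(np.hypot(P[...,0]-.497,P[...,1]-.01)<.09)]
th=np.radians(-6.8);o=np.array([.4935,-.0087])
ux=np.array([np.cos(th),np.sin(th)]);uy=np.array([-np.sin(th),np.cos(th)])
a=(q[:,:2]-o)@ux;b=(q[:,:2]-o)@uy
print(len(q),"top z",np.median(q[:,2]))
for y0 in np.arange(-.05,.09,.01):
    m=(b>=y0)&(b<y0+.01)
    if m.sum()>3: print(round(y0,2),m.sum(),np.percentile(a[m],[2,98]).round(4),b[m].min().round(4),b[m].max().round(4))
g=im.max(2);q=P[(g>90)&(P[...,2]>.195)&(P[...,2]<.24)&(np.hypot(P[...,0]-.497,P[...,1]+.01)<.06)]
a=(q[:,:2]-o)@ux;b=(q[:,:2]-o)@uy
if len(q): print("paddle",len(q),np.percentile(a,[2,98]),np.percentile(b,[2,98]),np.percentile(q[:,2],[2,98]))
rel(*o,.3,-6.8)
```

```text
4469 top z 0.22923919033962153
-0.03 564 [-0.0148  0.0088] -0.0284 -0.02
-0.02 834 [-0.0151  0.0169] -0.02 -0.01
-0.01 955 [-0.0149  0.0173] -0.01 -0.0
0.0 1006 [-0.0148  0.0173] 0.0 0.01
0.01 1004 [-0.0145  0.017 ] 0.01 0.02
0.02 106 [-0.0149  0.0102] 0.02 0.022
paddle 666 [0.0106054  0.01729464] [-0.01476008  0.01755791] [0.22386117 0.22723205]
t 11.6 pos [ 0.4828 -0.118   0.3324] az -6.8 tilt -1.0 F [-0.3  0.6  0.1] w 0.9998955418304836 g 0.0
shift [ 0.1097 -0.0022  0.0325] roll 0.0
```

View pics/w4.png

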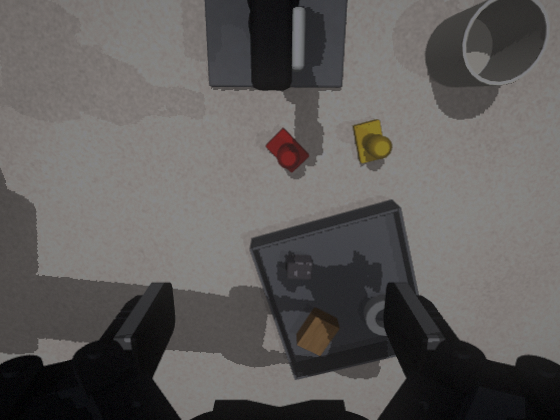

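The bar and its light paddle are at the top of the view, around (270,40) and (300,38). The measured grip is about 3 mm to -x of the first estimate, at (0.491, -0.007), with the bar top at 0.229–0.230. Moving above it.

step_arm([
  {"fingers": -1,"dx": 0.055,"dy": -0.003,"dz": 0,"roll": 0},
  {"fingers": -1,"dx": 0.1115,"dy": -0.003,"dz": 0,"roll": 0},
  {"fingers": -1,"dx": 0.1115,"dy": -0.003,"dz": 0.04,"roll": 0},
  {"fingers": -1,"dx": 0.1115,"dy": -0.003,"dz": 0.07,"roll": 0},
  {"fingers": -1,"dx": 0.1115,"dy": -0.003,"dz": 0.07,"roll": 0},
  {"fingers": -1,"dx": 0.1115,"dy": -0.003,"dz": 0.07,"roll": 0},
])

```text
time: 12.35
tool_pos: [0.4939, -0.0069, 0.2649]
tcp_rot: [2.347, 2.087, 0.001]
wrist_force: [0.1, -0.6, 0.2]
width: 1.0
grip_force: 0.0
```

Run:
```python
from h import *
rel(.4927,-.007,.194,-6.8)
```

```text
t 12.35 pos [ 0.4939 -0.0069  0.2649] az -6.7 tilt -1.0 F [ 0.1 -0.6  0.2] w 1.000483071120539 g 0.0
shift [-0.0003 -0.0013  0.0708] roll 0.1
```

step_arm([
  {"fingers": -1,"dx": 0,"dy": -0.001,"dz": 0.03,"roll": 0},
  {"fingers": -1,"dx": 0,"dy": -0.001,"dz": 0.055,"roll": 0},
  {"fingers": -1,"dx": 0,"dy": -0.001,"dz": 0.07,"roll": 0},
  {"fingers": -1,"dx": 0,"dy": -0.001,"dz": 0.07,"roll": 0},
  {"fingers": -1,"dx": 0,"dy": -0.001,"dz": 0.07,"roll": 0},
  {"fingers": -1,"dx": 0,"dy": -0.001,"dz": 0.07,"roll": 0},
])

```text
time: 13.1
tool_pos: [0.4934, -0.0078, 0.1952]
tcp_rot: [2.348, 2.085, 0.003]
wrist_force: [-0.0, -0.1, 0.7]
width: 0.996
grip_force: 0.0
```

step_arm([
  {"fingers": 1,"dx": 0,"dy": 0,"dz": 0,"roll": 0},
  {"fingers": 1,"dx": 0,"dy": 0,"dz": 0,"roll": 0},
  {"fingers": 1,"dx": 0,"dy": 0,"dz": 0,"roll": 0},
  {"fingers": 1,"dx": 0,"dy": 0,"dz": 0,"roll": 0},
  {"fingers": 1,"dx": 0,"dy": 0,"dz": 0,"roll": 0},
  {"fingers": 1,"dx": 0,"dy": 0,"dz": 0,"roll": 0},
  {"fingers": 1,"dx": 0,"dy": 0,"dz": 0,"roll": 0},
  {"fingers": 1,"dx": 0,"dy": 0,"dz": 0,"roll": 0},
], squeeze=50)

```text
time: 14.1
tool_pos: [0.4912, -0.0076, 0.1946]
tcp_rot: [-2.349, -2.083, 0.002]
wrist_force: [-5.7, 0.4, 7.9]
width: 0.31
grip_force: 52.4
```

Width reads 26.4 mm plus the roughly 1 mm offset seen at the knob, so about 27.5 mm: the paddle is fully squeezed. Pulling up.

step_arm([
  {"fingers": 1,"dx": 0,"dy": -0.002,"dz": -0.004,"roll": 0},
  {"fingers": 1,"dx": 0,"dy": -0.002,"dz": -0.01,"roll": 0},
  {"fingers": 1,"dx": 0,"dy": -0.002,"dz": -0.016,"roll": 0},
  {"fingers": 1,"dx": 0,"dy": -0.002,"dz": -0.022,"roll": 0},
  {"fingers": 1,"dx": 0,"dy": -0.002,"dz": -0.028,"roll": 0},
  {"fingers": 1,"dx": 0,"dy": -0.002,"dz": -0.034,"roll": 0},
  {"fingers": 1,"dx": 0,"dy": -0.002,"dz": -0.04,"roll": 0},
  {"fingers": 1,"dx": 0,"dy": -0.002,"dz": -0.04,"roll": 0},
])

```text
time: 15.1
tool_pos: [0.4912, -0.0076, 0.2341]
tcp_rot: [2.349, 2.084, 0.002]
wrist_force: [5.1, -0.2, -4.5]
width: 0.309
grip_force: 51.4
```

step_arm([
  {"fingers": 1,"dx": 0,"dy": 0,"dz": -0.007,"roll": 0},
  {"fingers": 1,"dx": 0,"dy": 0,"dz": -0.014,"roll": 0},
  {"fingers": 1,"dx": 0,"dy": 0,"dz": -0.021,"roll": 0},
  {"fingers": 1,"dx": 0,"dy": 0,"dz": -0.028,"roll": 0},
  {"fingers": 1,"dx": 0,"dy": 0,"dz": -0.035,"roll": 0},
  {"fingers": 1,"dx": 0,"dy": 0,"dz": -0.042,"roll": 0},
  {"fingers": 1,"dx": 0,"dy": 0,"dz": -0.05,"roll": 0},
  {"fingers": 1,"dx": 0,"dy": 0,"dz": -0.05,"roll": 0},
])

```text
time: 16.1
tool_pos: [0.4912, -0.0076, 0.2841]
tcp_rot: [2.348, 2.085, 0.002]
wrist_force: [5.9, -1.9, -3.9]
width: 0.309
grip_force: 51.8
```

Run:
```python
from h import *
rel(.4927,-.007,.294,-6.8)
im,P=cloud("top");t=read_state()["tool_pos"]
q=P[(np.hypot(P[...,0]-.505,P[...,1]-.09)<.05)&(P[...,2]>.1)];print("head top",len(q),np.percentile(q[:,2],[50,95]))
```

```text
t 16.1 pos [ 0.4912 -0.0076  0.2841] az -6.8 tilt -1.0 F [ 5.9 -1.9 -3.9] w 0.3088129860225624 g 51.75591588020325
shift [ 0.0008  0.0014 -0.0099] roll -0.0
head top 427 [0.65962067 0.67667689]
```

step_arm([
  {"fingers": 1,"dx": 0,"dy": 0.001,"dz": -0.004,"roll": 0},
  {"fingers": 1,"dx": 0,"dy": 0.001,"dz": -0.008,"roll": 0},
  {"fingers": 1,"dx": 0,"dy": 0.001,"dz": -0.01,"roll": 0},
  {"fingers": 1,"dx": 0,"dy": 0.001,"dz": -0.01,"roll": 0},
  {"fingers": 1,"dx": 0,"dy": 0.001,"dz": -0.01,"roll": 0},
])

```text
time: 16.77
tool_pos: [0.4912, -0.0076, 0.2939]
tcp_rot: [-2.349, -2.086, 0.001]
wrist_force: [1.9, -0.1, -4.4]
width: 0.31
grip_force: 53.4
```

step_arm([
  {"fingers": 1,"dx": 0,"dy": 0,"dz": -0.001,"roll": 0},
  {"fingers": 1,"dx": 0,"dy": 0,"dz": -0.001,"roll": 0},
  {"fingers": 1,"dx": 0,"dy": 0,"dz": -0.001,"roll": 0},
])

```text
time: 17.15
tool_pos: [0.4912, -0.0076, 0.2947]
tcp_rot: [-2.349, -2.086, 0.001]
wrist_force: [1.5, -1.4, -5.6]
width: 0.311
grip_force: 53.5
```

step_arm([
  {"fingers": 1,"dx": 0,"dy": 0,"dz": -0.001,"roll": 0},
  {"fingers": 1,"dx": 0,"dy": 0,"dz": -0.001,"roll": 0},
  {"fingers": 1,"dx": 0,"dy": 0,"dz": -0.001,"roll": 0},
])

```text
time: 17.52
tool_pos: [0.4911, -0.0076, 0.2948]
tcp_rot: [-2.348, -2.086, 0.001]
wrist_force: [4.0, -2.1, -13.1]
width: 0.31
grip_force: 52.4
```

step_arm([
  {"fingers": 1,"dx": 0,"dy": 0,"dz": -0.0005,"roll": 0},
  {"fingers": 1,"dx": 0,"dy": 0,"dz": -0.0005,"roll": 0},
  {"fingers": 1,"dx": 0,"dy": 0,"dz": -0.0005,"roll": 0},
])

```text
time: 17.9
tool_pos: [0.4911, -0.0076, 0.2948]
tcp_rot: [-2.348, -2.085, 0.002]
wrist_force: [5.0, -1.6, -16.5]
width: 0.31
grip_force: 51.8
```

The column is on the hard stop: travel is 100.2 mm, z no longer rises and the force is climbing. A quick numeric check of the scene before handing in.

```bash
python3 - <<'E'
from h import *
P0=np.load("scene.npy");im,P=cloud("scene")
q=P[(np.hypot(P[...,0]-.5255,P[...,1]-.2385)<.05)&(P[...,2]>.022)&(P[...,2]<.12)];print("stamp",len(q),q.mean(0),q[:,2].max())
for n,x,y,r in(("mug",.715,-.015,.05),("red",.4926,-.11,.03),("yellow",.5957,-.111,.03)):
    for A in(P0,P):
        q=A[(np.hypot(A[...,0]-x,A[...,1]-y)<r)&(A[...,2]>.02)&(A[...,2]<.12)];print(n,len(q),q.mean(0).round(3))
s=read_state();print(s["tool_pos"],s["wrist_force"],s["width"],s["grip_force"])
E
python3 -c "
from workcell import finish_job
print(finish_job())"
```

```text
stamp 278 [0.52834586 0.23024494 0.04988508] 0.09119658662119012
mug 1336 [ 0.709 -0.022  0.063]
mug 1341 [ 0.709 -0.022  0.063]
red 181 [ 0.497 -0.115  0.053]
red 176 [ 0.497 -0.114  0.054]
yellow 187 [ 0.599 -0.116  0.054]
yellow 191 [ 0.599 -0.116  0.053]
[ 0.49113608 -0.00760554  0.29478542] [  4.95172233  -0.51321356 -17.23700587] 0.3142107765938179 51.81118905544281
the job is handed in; nothing more can be done
None
```

The job is handed in at about 18 s: the stamp stands upright about 3 mm from the pad centre, and the column is held at its second stop (100 mm measured) with the paddle squeezed; the mug and look-alikes did not move, and the arm never touched the other tray items, though I did not re-measure those.

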